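# Seat the amber prism

### The job

Of the three glass prisms in dark steel cells on the restorer's bench, press only the amber one gently down with the fingertips until it sits fully home in its cell, then withdraw the hand at least 10 cm from it. Do not grip or lift anything, and do not touch the clear prism, the green prism, their cells, the steel loupe or the brass lens barrel.

Things in the scene. Friction and masses are not known exactly. Their poses are not given: they have to be found in the camera images.
- amber_cell: dark steel cell that cradles the amber glass prism, fixed to the bench: base 60 (x) x 44 (y) x 10 mm, two cork-lined side walls at x = -28 to -22 and +22 to +28 mm, 40 mm long, tops 33 mm above the bench; open at its y ends. Origin at the centre of its underside, z up, on the bench; turned up to 0.6 rad about z. It stays put when pressed
- amber_top (a point): centre of the flat top face of the amber glass prism (face 43 mm along the cell's x by 40 mm along its y, facing up); moves with the prism: about 42 mm above the bench at the start, 34 mm (1 mm above the cell's walls) when fully home
- amber_prism (a joint): how far the amber prism has been pressed down into its cell, m: 0 to 0.0015 at the start, 0.008 when fully home against a hard stop, negative if drawn up out of the cell. The cork holds it: it takes about 4 N to slide, and stays wherever it is left, without springing back
- clear_cell: dark steel cell that cradles the clear (colourless, looks whitish) glass prism, fixed to the bench: base 60 (x) x 44 (y) x 10 mm, two cork-lined side walls at x = -28 to -22 and +22 to +28 mm, 40 mm long, tops 33 mm above the bench; open at its y ends. Origin at the centre of its underside, z up, on the bench; turned up to 0.6 rad about z
- clear_top (a point): centre of the flat top face of the clear glass prism (face 43 mm along the cell's x by 40 mm along its y, facing up); moves with the prism, 34 to 42 mm above the bench. Leave alone
- green_cell: dark steel cell that cradles the green glass prism, fixed to the bench: base 60 (x) x 44 (y) x 10 mm, two cork-lined side walls at x = -28 to -22 and +22 to +28 mm, 40 mm long, tops 33 mm above the bench; open at its y ends. Origin at the centre of its underside, z up, on the bench; turned up to 0.6 rad about z
- green_top (a point): centre of the flat top face of the green glass prism (face 43 mm along the cell's x by 40 mm along its y, facing up); moves with the prism, 34 to 42 mm above the bench. Leave alone
- loupe: steel watchmaker's loupe standing loose on its wide end, radius 16 mm, 30 mm tall, nearer the robot than the cells; origin at the centre of its underside, z up. Leave alone
- lens_barrel: brass lens barrel standing loose on end, radius 26 mm, 60 mm tall, beyond the cells; a knurled focusing knob (radius 17 mm) sticks out along its +x to 43 mm from the axis, 32 mm up; origin at the centre of its underside, z up. Leave alone
There are look-alikes about, which are no part of the job. Leave any blue or purple look-alike of the amber_cell alone.

How it is judged:
By the outcome, as a careful person would: the job done as asked, in the order asked, and still so for the second after the job is handed in, with the robot touching nothing.
It also fails if it takes over 32 s, if anything falls off the work surface, if the arm or the gripper's body presses on something with over 40 N, if the wrist force passes 120 N, or if a joint passes its speed limit or range.

### The arm

A 6-joint arm with a two-finger parallel gripper is mounted at the origin on the work surface. World frame = base frame: x ahead of the robot, y to its left, z up, the work surface at z = 0. Lengths are in m, angles in rad, forces in N, time in s.
With the tool pointing down it reaches from about 0.35 to 0.95 m from the base axis. Payload 17.4 kg.
Tool frame: the origin (TCP) lies between the finger pads, 19 mm behind the fingertips; this is the grasp point; z points along the fingers, y is the line along which they close (so a half turn about z gives the same grasp; the last joint's range is limited). The gripper opens to 93 mm and grips with 3 to 60 N. Pads are 15 mm wide; open, the fingers measure 128 mm over their backs; the gripper's body (75 mm by 188 mm) begins 65 mm behind the grasp point.
Start: joints at [-1.286, 0.116, 1.442, -0, 1.584, -0.038], TCP at [0.214, -0.64, 0.237] pointing down, gripper open.
Joint ranges: [-2.83, 2.83], [-0.83, 2.19], [0.07, 2.5], [-1.14, 4.28], [0.01, 3], [-2.97, 2.97]. Speed limits (rad/s): [1.89, 1.89, 2.22, 3.14, 3.14, 3.14].

### API

Orientations are given as a 3x3 rotation matrix whose columns are the frame's x, y, z axes.
In Python, from station import sensors, cams, robot gives the robot as it stands.
- The arm moves only by the shell command python3 -m creep 'ROWS' [FORCE]. ROWS is JSON, one flat list of numbers, 7 for each row, row after row: the closure, from -1 (fully open) to 1 (shut), then the shift along the tool's x, y, z in mm, then the turn, a rotation vector about the tool's x, y, z in degrees. In form: [gripper, x, y, z, rx, ry, rz, gripper, x, y, z, rx, ry, rz, ...]. A call has 1 to 5 rows; each row shifts and turns the commanded pose from where the row before left it, along the tool's axes as they then stand; what a row does not reach is not made up. A row lasts 1/10 s, in which the tool goes at most 50 mm and 8.59 degrees, less where a joint would pass 70% of its speed; a pose out of reach is approached as far as the arm can. A call is refused whole if a number of a shift passes 50 or a number of a turn 8.59, either way. A call with a gripper value outside its range is refused whole. The fingers move at their own pace and stop on an object; FORCE is the grip in N (left out, the last holds). Time passes only in rows, so rows that do not move let the fingers close. It gives the time, the measured TCP pose, the force, the opening and the grip force at its end, in the units of the state.
- sensors.read_state(): the state, without advancing time (a new reading comes with each control period).
- cams.read_camera(name): name is "scene" or "top" or "wrist"; returns (picture, depth): 384x512x3 uint8, blue, green, red; 384x512 float32, m along the optical axis (not along the pixel's ray), 0 where there is no reading.
- cams.calibration(name): a dict with "fx", "fy", "cx", "cy" (pixels), "k1" (the pictures are not rectified: a ray, as slopes to the right and down, at radius r is drawn at 1 + k1 r^2 times it, then the intrinsics apply), "T" (4x4, takes a point from camera to world coordinates); the wrist camera has in their place "tool_from_camera" (4x4, takes a point from camera to tool coordinates, whose origin is the TCP and whose axes are the flange's). Camera axes: x right, y down, z forward; pixel columns grow to the right and rows downward; lengths in m; the calibration is good to about 2 mm. A picture is of the moment at which its call begins: read the wrist's pose just before it. calibration takes no time and is no camera call.
- robot.job_done(): hands the job in; it is judged then, once.
The state is a dict: "time": time; "joints": joint angles; "qd": joint speeds; "joint_torque": joint torques, N m; "position": TCP position; "tool_rot": TCP orientation; "force": force on the tool from outside, world axes, zero at the start; "wrist_torque": the same for the moment, N m; "opening": finger opening in m; "finger_force": force on a finger pad.
Only numpy, scipy, OpenCV 4.12 (cv2) and the standard library are available. Lean on these libraries where they do the work, as an engineer would, in place of code of your own. Each camera call takes 0.05 s, during which the arm holds its last target. There are 200 camera calls.

## Working session

There is one attempt and no reset: what is moved stays moved. The work goes in short steps, Python scripts to look and compute and a shell command to move; the robot and the scene stay as the last step left them, time stands still between calls to the robot, and variables do not carry over. Pictures are saved under pics/ and viewed, at most 10 in all, crops included, and the job is handed in when it is done.

```bash
mkdir -p pics; cat > h.py <<'E'
import numpy as np,cv2
from station import sensors,cams,robot
def ray(c,u,v):
    p=cv2.undistortPoints(np.array([[[u,v]]],float),np.array([[c['fx'],0,c['cx']],[0,c['fy'],c['cy']],[0,0,1]]),np.array([c['k1'],0,0,0.]))[0,0]
    return np.array([p[0],p[1],1.])
def onplane(c,T,u,v,z):
    d=T[:3,:3]@ray(c,u,v);o=T[:3,3];return o+d*(z-o[2])/d[2]
def pt(c,T,u,v,dep):
    return T[:3,:3]@(ray(c,u,v)*dep)+T[:3,3]
E
python3 - <<'E'
from h import *
for n in("top","scene"):
    im,d=cams.read_camera(n);cv2.imwrite(f"pics/{n}0.png",im);np.savez(f"pics/{n}0.npz",im=im,d=d)
    c=cams.calibration(n);print(n,c['fx'],np.round(c['T'],3).tolist())
print(sensors.read_state())
E
```

```text
top 409.6745698356119 [[0.009, -0.993, 0.116, 0.452], [-1.0, -0.01, -0.006, -0.006], [0.007, -0.116, -0.993, 0.782], [0.0, 0.0, 0.0, 1.0]]
scene 367.4006468189437 [[0.624, 0.61, -0.488, 0.879], [0.781, -0.48, 0.4, -0.286], [0.01, -0.63, -0.776, 0.619], [0.0, 0.0, 0.0, 1.0]]
{'time': 0.1, 'joints': array([-1.28578448e+00,  1.16434264e-01,  1.44218801e+00, -8.52820597e-06,
        1.58398124e+00, -3.78172420e-02]), 'qd': array([-0.00079247, -0.00045831, -0.00088484, -0.00036868, -0.00121694,
       -0.00114183]), 'joint_torque': array([ 1.81131498e-03, -7.22894239e+01, -6.23866224e+01,  7.81603809e-02,
        2.28644279e-02, -2.11455881e-05]), 'position': array([ 0.21407862, -0.63998828,  0.23678801]), 'tool_rot': array([[ 9.48341724e-01,  3.17250515e-01, -2.92405258e-04],
       [ 3.17250648e-01, -9.48341231e-01,  9.67680836e-04],
       [ 2.96972814e-05, -1.01045787e-03, -9.99999489e-01]]), 'force': array([0.89497924, 0.21393099, 0.29721557]), 'wrist_torque': array([ 0.05937888, -0.04187833,  0.02207363]), 'finger_force': 0.0, 'opening': 0.09311585838668035}
```

View pics/top0.png

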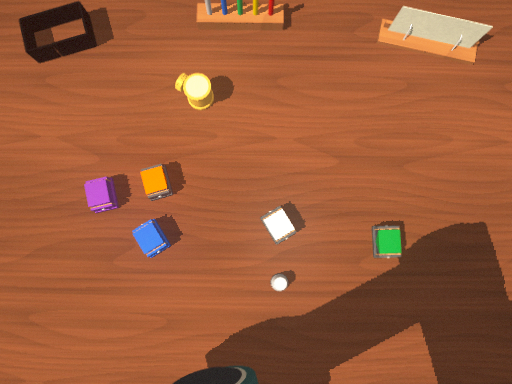

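View pics/scene0.png

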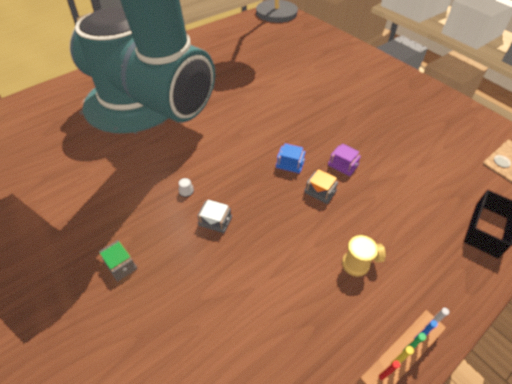

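The top view shows the amber prism at (155,181), the purple look-alike at (100,194), the blue one at (150,238), clear at (279,225) and green at (388,241). The loupe is at (279,283) and the barrel at (199,90). In the scene view, amber is at (322,183). Amber is the only orange-yellow prism in a dark cell, so I'll confirm it in an enlarged crop.

```bash
python3 - <<'E'
from h import *
est=[]
for n,box in(("top",(120,145,200,215)),("scene",(295,160,350,215))):
    z=np.load(f"pics/{n}0.npz");im,d=z['im'],z['d'];c=cams.calibration(n);T=c['T']
    hsv=cv2.cvtColor(im,cv2.COLOR_BGR2HSV)
    m=cv2.inRange(hsv,(12,150,170),(30,255,255));k=np.zeros_like(m);x0,y0,x1,y1=box;k[y0:y1,x0:x1]=m[y0:y1,x0:x1]
    cs,_=cv2.findContours(k,0,2);q=max(cs,key=cv2.contourArea)
    M=cv2.moments(q);u,v=M['m10']/M['m00'],M['m01']/M['m00']
    print(n,u,v,cv2.contourArea(q),onplane(c,T,u,v,.042),pt(c,T,u,v,d[int(v),int(u)]))
    w=np.array([onplane(c,T,*p[0],.042)[:2]*1000 for p in q],np.float32);print(cv2.minAreaRect(w))
    cv2.imwrite(f"pics/{n}_crop.png",cv2.resize(im[y0:y1,x0:x1],None,fx=7,fy=7,interpolation=2))
a=cv2.imread("pics/top_crop.png");b=cv2.imread("pics/scene_crop.png")
h=max(a.shape[0],b.shape[0]);f=lambda i:cv2.copyMakeBorder(i,0,h-i.shape[0],0,8,0)
o=np.hstack([f(a),f(b)]);s=min(1,800/o.shape[1]);cv2.imwrite("pics/crops.png",cv2.resize(o,None,fx=s,fy=s));
E
```

```text
top 153.2437202987101 179.56517311608962 491.0 [0.56445278 0.1730271  0.042     ] [0.56428925 0.17276631 0.0430775 ]
((564.53125, 173.01889038085938), (43.763389587402344, 41.200862884521484), 16.6970157623291)
scene 317.9496855345912 187.2138364779874 26.5 [0.57488656 0.14745076 0.042     ] [0.57091317 0.1531206  0.03446185]
((572.9664916992188, 145.61880493164062), (33.57939529418945, 11.103487968444824), 16.031450271606445)
```

View pics/crops.png

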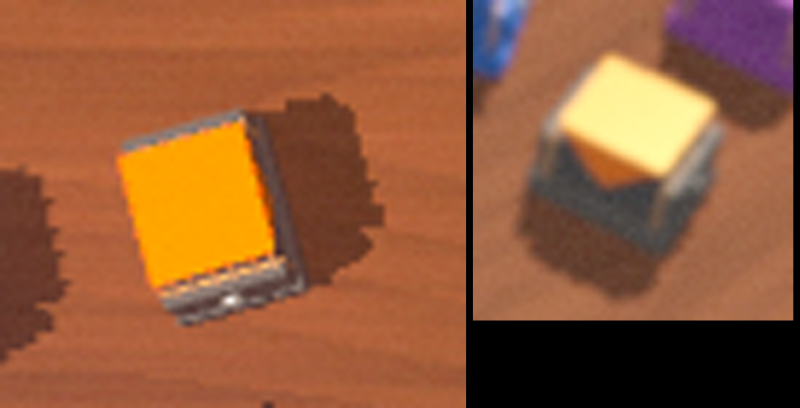

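The crop confirms it: the orange prism in the dark, cork-lined cell is the amber one. It measures 43.8 x 41.2 mm at (0.564, 0.173), turned about 17°, which the tool already nearly matches. I'll close the fingers and travel there high up.

```bash
python3 -m creep '[1,20,-22,0,0,0,0, 1,32,-36,0,0,0,0, 1,32,-36,0,0,0,0, 1,32,-36,0,0,0,0, 1,32,-36,0,0,0,0]' 10
```

```text
time: 0.6
position: [0.3021, -0.4339, 0.237]
tool_rot: [[0.948, 0.317, -0.0], [0.317, -0.948, 0.0], [-0.0, -0.0, -1.0]]
force: [0.4, -0.0, 0.5]
opening: 0.0571
finger_force: 0.0
```

```bash
python3 -m creep '[1,32,-36,0,0,0,0, 1,32,-36,0,0,0,0, 1,32,-36,0,0,0,0, 1,32,-36,0,0,0,0, 1,32,-36,0,0,0,0]'; python3 -m creep '[1,32,-36,0,0,0,0, 1,32,-36,0,0,0,0, 1,32,-36,0,0,0,0, 1,32,-36,0,0,0,0, 1,32,-36,0,0,0,0]'
```

```text
time: 1.1
position: [0.3966, -0.2124, 0.2374]
tool_rot: [[0.948, 0.317, 0.0], [0.317, -0.948, -0.0], [0.0, 0.0, -1.0]]
force: [1.1, 0.9, -0.4]
opening: 0.0176
finger_force: 0.0
time: 1.6
position: [0.4913, 0.0093, 0.2374]
tool_rot: [[0.948, 0.317, 0.0], [0.317, -0.948, -0.0], [0.0, 0.0, -1.0]]
force: [0.6, -0.1, 1.1]
opening: 0.0003
finger_force: 0.0
```

```bash
python3 -m creep '[1,32,-36,0,0,0,0, 1,32,-36,0,0,0,0, 1,28,-32,0,0,0,0, 1,24,-28,0,0,0,0, 1,0,0,0,0,0,0]'; python3 - <<'E'
from h import *
s=sensors.read_state();c=cams.calibration("wrist");im,d=cams.read_camera("wrist")
W=np.eye(4);W[:3,:3]=s['tool_rot'];W[:3,3]=s['position'];T=W@c['tool_from_camera']
m=cv2.inRange(cv2.cvtColor(im,cv2.COLOR_BGR2HSV),(15,150,150),(32,255,255))
cs,_=cv2.findContours(m,0,2)
for q in sorted(cs,key=cv2.contourArea)[-3:]:
    if cv2.contourArea(q)<50: continue
    M=cv2.moments(q);u,v=M['m10']/M['m00'],M['m01']/M['m00']
    P=onplane(c,T,u,v,.042);D=pt(c,T,u,v,d[int(v),int(u)])
    w=np.array([onplane(c,T,*p[0],.042)[:2]*1000 for p in q],np.float32)
    print(u,v,P,D,cv2.minAreaRect(w),"tool delta mm",s['tool_rot'].T@(P-s['position'])*1000)
print(s['position']);cv2.imwrite("pics/w1.png",im)
E
```

```text
time: 2.1
position: [0.5598, 0.1724, 0.2363]
tool_rot: [[0.947, 0.32, -0.002], [0.32, -0.947, 0.0], [-0.001, -0.001, -1.0]]
force: [-0.3, 0.4, -0.9]
opening: 0.0005
finger_force: 0.0
[0.55976574 0.17244437 0.23630906]
```

View pics/w1.png

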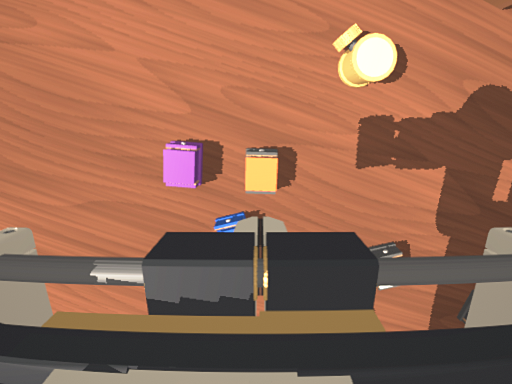

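The wrist view shows amber at (261,172), purple at (182,165) and blue partly hidden at (230,220). The shut fingers are in front. I'll measure amber inside a box in this saved frame.

```bash
python3 - <<'E'
from h import *
s=sensors.read_state();c=cams.calibration("wrist");im=cv2.imread("pics/w1.png")
W=np.eye(4);W[:3,:3]=s['tool_rot'];W[:3,3]=s['position'];T=W@c['tool_from_camera']
h=cv2.cvtColor(im,cv2.COLOR_BGR2HSV);print(h[172,261],h[160,225],s['position'])
m=cv2.inRange(h,(14,100,190),(32,255,255));k=np.zeros_like(m);k[140:205,235:290]=m[140:205,235:290]
q=max(cv2.findContours(k,0,2)[0],key=cv2.contourArea)
w=np.array([onplane(c,T,*p[0],.042)[:2]*1000 for p in q],np.float32);r=cv2.minAreaRect(w)
print(cv2.boundingRect(q),r)
print("tool delta",s['tool_rot'].T@(np.array([*r[0],42])/1000-s['position'])*1000)
E
```

```text
[ 22 140 255] [  9 143 193] [0.55928788 0.17066878 0.23643851]
(245, 157, 33, 34) ((564.0252075195312, 170.38662719726562), (43.261497497558594, 40.531925201416016), 16.62361717224121)
tool delta [  4.74211298   1.81477496 194.43012621]
```

Both views agree on about (0.564, 0.172), with the size as given. I'll correct by 4 mm and descend to just above the prism.

```bash
python3 -m creep '[1,4,1,40,0,0,0, 1,0,0,45,0,0,0, 1,0,0,45,0,0,0, 1,0,0,28,0,0,0, 1,0,0,0,0,0,0]'; python3 -m creep '[1,0,0,5,0,0,0, 1,0,0,0,0,0,0]'
```

```text
time: 2.65
position: [0.5611, 0.1679, 0.0754]
tool_rot: [[0.949, 0.316, -0.006], [0.316, -0.949, -0.002], [-0.006, -0.0, -1.0]]
force: [-0.9, -0.1, -0.2]
opening: 0.0007
finger_force: 0.0
time: 2.85
position: [0.564, 0.1692, 0.0761]
tool_rot: [[0.948, 0.317, 0.002], [0.317, -0.948, 0.0], [0.002, 0.0, -1.0]]
force: [0.0, 0.4, 0.7]
opening: 0.0002
finger_force: 0.0
```

```bash
python3 - <<'E'
from h import *
im,d=cams.read_camera("scene");cv2.imwrite("pics/s2.png",cv2.resize(im[110:260,230:420],None,fx=4,fy=4))
s=sensors.read_state();print(s['position'],s['force'])
E
```

```text
[0.5640598  0.16936098 0.07630903] [-0.55549055  0.25084722  0.41369709]
```

View pics/s2.png

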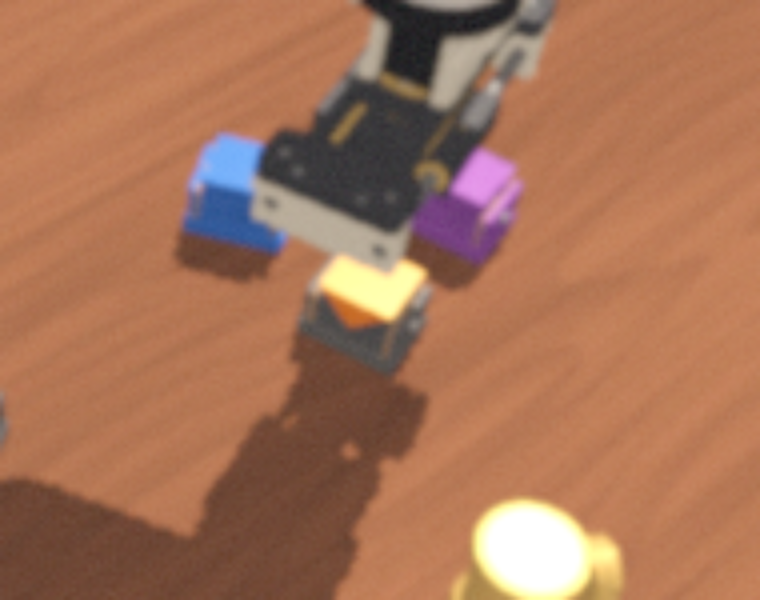

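The shut fingers are poised over the amber prism (crop 370,270), clear of blue and purple. I'll lower slowly.

```bash
python3 -m creep '[1,0,-2,8,0,0,0, 1,0,0,4,0,0,0, 1,0,0,2,0,0,0, 1,0,0,1,0,0,0, 1,0,0,0,0,0,0]'; python3 -m creep '[1,0,0,1,0,0,0, 1,0,0,1,0,0,0, 1,0,0,1,0,0,0, 1,0,0,0,0,0,0]'
```

```text
time: 3.4
position: [0.5627, 0.1714, 0.0595]
tool_rot: [[0.948, 0.317, 0.0], [0.317, -0.948, 0.0], [0.0, -0.0, -1.0]]
force: [0.7, -1.2, -0.9]
opening: 0.0007
finger_force: 0.0
time: 3.8
position: [0.5628, 0.1714, 0.0564]
tool_rot: [[0.948, 0.317, 0.0], [0.317, -0.948, 0.0], [0.0, -0.0, -1.0]]
force: [0.4, 0.5, 0.8]
opening: 0.0005
finger_force: 0.9
```

```bash
for i in 1 2 3; do python3 -m creep '[1,0,0,1,0,0,0]' | grep -E 'pos|force'; done
```

```text
position: [0.5628, 0.1713, 0.0556]
force: [-1.3, -0.1, 3.4]
finger_force: 1.9
position: [0.5628, 0.1714, 0.0545]
force: [-1.5, 0.1, 4.3]
finger_force: 1.9
position: [0.5628, 0.1713, 0.0535]
force: [-0.3, 0.0, 3.8]
finger_force: 1.9
```

Steady sliding at about 4 N. I'll continue to the stop.

```bash
for i in 1 2; do python3 -m creep '[1,0,0,1,0,0,0]' | grep -E 'pos|force'; done
```

```text
position: [0.5629, 0.1714, 0.0529]
force: [-6.0, -2.0, 18.1]
finger_force: 8.8
position: [0.563, 0.1714, 0.0528]
force: [-11.5, -3.3, 27.6]
finger_force: 13.8
```

The force jumped from 4 to 28 N at tip height 33.8 mm, so it's on the hard stop at the expected 34 mm. Withdrawing now.

```bash
python3 -m creep '[1,0,0,-3,0,0,0, 1,0,0,-15,0,0,0, 1,0,0,-40,0,0,0, 1,0,0,-45,0,0,0, 1,0,0,-45,0,0,0]'; python3 -m creep '[1,-40,0,-20,0,0,0, 1,-45,0,0,0,0,0, 1,-45,0,0,0,0,0, 1,0,0,0,0,0,0, 1,0,0,0,0,0,0]'
python3 - <<'E'
from h import *
im,d=cams.read_camera("top");c=cams.calibration("top");h=cv2.cvtColor(im,cv2.COLOR_BGR2HSV)
m=cv2.inRange(h,(12,150,170),(30,255,255));k=np.zeros_like(m);k[145:215,120:200]=m[145:215,120:200]
er=cv2.erode(k,np.ones((5,5)))>0;d0=np.load("pics/top0.npz")['d']
print(er.sum(), np.median(d[er])-np.median(d0[er]))
cv2.imwrite("pics/t3.png",im);print(sensors.read_state()['force'])
E
```

```text
time: 4.8
position: [0.5623, 0.1712, 0.2017]
tool_rot: [[0.948, 0.317, -0.0], [0.317, -0.948, -0.0], [-0.0, 0.0, -1.0]]
force: [1.2, -0.5, 0.0]
opening: 0.0004
finger_force: 0.0
time: 5.3
position: [0.4392, 0.13, 0.2207]
tool_rot: [[0.948, 0.317, 0.002], [0.317, -0.948, 0.001], [0.002, 0.0, -1.0]]
force: [0.3, 0.4, 0.0]
opening: 0.0006
finger_force: 0.0
315 0.0073788166
[-0.01062367 -0.00644528  0.10310348]
```

View pics/t3.png

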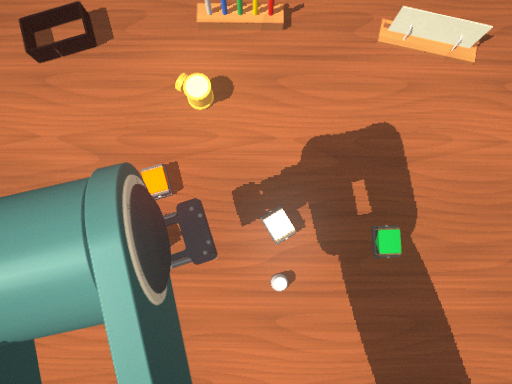

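The top view shows amber at (155,181), now 7.4 mm lower. The hand is withdrawn, and clear (279,225), green, loupe and barrel haven't moved.

```bash
python3 -c "
from station import robot;print(robot.job_done())"
```

```text
the job is handed in; nothing more can be done
None
```

The amber prism is pressed fully home: it reached the hard stop at about 34 mm and sits 7.4 mm lower than at the start. The hand is more than 10 cm clear of it, nothing else was touched, and the job was handed in at about 5.4 s.

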